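# Emergency release of a locked bench centrifuge

### The arm

A 7-joint arm with a two-finger parallel gripper is mounted at the origin on the work surface. World frame = base frame: x ahead of the robot, y to its left, z up, the work surface at z = 0. Lengths are in m, angles in rad, forces in N, time in s.
With the tool pointing down it reaches from about 0.4 to 0.875 m from the base axis. Payload 4.4 kg.
Tool frame: the origin (TCP) lies midway between the tips of the shut fingers; the grasp point (between the pads) lies manip.hold_point_z behind it (manip.hold_point_z is the distance from the TCP to the grasp point, in m); z points along the fingers, y is the direction in which the jaws open and shut (so a half turn about z gives the same grasp; the last joint's range is limited). The gripper opens to 85 mm and grips with 20 to 120 N. Pads are 22 mm wide; open, the fingers measure 114 mm over their backs; the gripper's body (76 mm by 85 mm) begins 54 mm behind the grasp point. The pads swing forward as they close: fully open they stand 13 mm farther back than shut.
Start: joints at [-1.277, 0.628, 0.038, 1.517, -0.027, 0.996, -0.02], TCP at [0.229, 0.608, 0.231] pointing down, gripper open.
Joint ranges: [-3.06, 3.06], [-0.37, 2.12], [-1.25, 1.32], [0.18, 2.47], [-1.1, 4.24], [0.23, 1.98], [-2.94, 2.94]. Speed limits (rad/s): [2.57, 2.57, 3.14, 3.14, 3.14, 3.14, 3.14].

### API

Orientations are given as a 3x3 rotation matrix whose columns are the frame's x, y, z axes.
In Python, from bench import manip gives the robot as it stands.
- The arm moves only by the tool send_rows, never from a script. Its argument "plan" is a list that holds one entry, the list of rows, each a list of 4 numbers: the shift along the tool's x, y, z in cm, then the turn about the tool's z in rad. A call has exactly 10 rows; each row shifts and turns the commanded pose from where the row before left it, along the tool's axes as they then stand; what a row does not reach is not made up. A row lasts 1/8 s, in which the tool goes at most 62.5 mm and 10.7 degrees, less where a joint would pass 70% of its speed; a pose out of reach is approached as far as the arm can. A call is refused whole if a number of a shift passes 6.25 or a number of a turn 0.188, either way. A call with a gripper value outside its range is refused whole. "hand" is the finger opening in cm, from 0 to 8.54, set as the call begins (left out, the last holds). The fingers move at their own pace and stop on an object; "force" is the grip in N (left out, the last holds). Time passes only in rows, so rows that do not move let the fingers close, or fill a call up. It gives the time, the measured TCP pose, the force and the opening at its end, in the units of the state.
- manip.observe(): the state, without advancing time (a new reading comes with each control period).
- manip.camera(name): name is "side" or "top"; returns a dict with "img" (480x640x3 uint8, blue, green, red), "vertical_fov" (degrees; the focal length in pixels is half the picture's height over the tangent of half this angle, whatever the lens; pixels are square), "cx", "cy" (the principal point, pixels), "extrinsics" (4x4, takes a point from camera to world coordinates). Camera axes: x right, y down, z forward; pixel columns grow to the right and rows downward; lengths in m; the calibration is good to about 2 mm. A picture is of the moment at which its call begins. There is no depth.
- manip.finish_job(): hands the job in, once; it reports no verdict.
Trained networks look in a picture, given as the dict that the camera call returned (one of the last four; its "shot" number tells which), for a name from the list of things; names that differ only in an ending like _2 or _b are one class to them, and where a whole thing is asked for, a point or a joint stands for the part that bears it (a point fixed in the world has none). Each returns a list of dicts, best first, with "p" (0 to 1); they miss things now and then, are a little off and sometimes report something else, mostly with a low value. They report only what shows in the picture. A call takes as long as a camera call. They do not tell look-alikes from the thing itself.
- manip.look_for(picture, query): "pixel" ([row, column] in pixels, amid what is visible of it).
- manip.cut_out(picture, query): "pixels" (480x640 bool, what is visible of it) and "pixel" ([row, column] in pixels, amid what is visible of it).
The state is a dict: "time": time; "q": joint angles; "dq": joint speeds; "tau": joint torques, N m; "tcp_pos": TCP position; "tool_rot": TCP orientation; "contact_force": force on the tool from outside, world axes, zero at the start; "torque": the same for the moment, N m; "gripper_width": finger opening in m.
Only numpy, scipy, OpenCV 4.12 (cv2) and the standard library are available. Lean on these libraries where they do the work, as an engineer would, in place of code of your own. Each camera call takes 0.05 s, during which the arm holds its last target.

### The job

The power has failed with the bench centrifuge locked: take the yellow-handled release pin from its stand, feel with its tip along the black channel in front of the lid until it drops into the release port hidden in the channel's floor, and press it down lightly until the latch lets go and the lid swings open by itself. Put the pin back in its stand, fully home, and push the rotor round until the notch in its rim faces the red mark, so that its tubes can be unloaded. Leave the glassware, the bottles and the other things standing where they are.

Things in the scene. Friction and masses are not known exactly. Their poses are not given: they have to be found in the camera images.
- centrifuge: White bench centrifuge, fixed, 320 mm deep (x), 250 mm wide (y), flat top deck at z = 150 mm. Origin: centre of its underside; -x is its front (control panel), +z up. Round bowl 190 mm across, axis at x = 15, y = 0. The lid, hinged along y at the rear (x = 135, z = 155 mm), shut covers x = -105 to 135, y = -110 to 110, up to z = 185 mm.
- channel_mid (a point): Middle of the floor of the black channel in the deck before the lid, at z = 147 mm: a groove 100 mm long (centrifuge's y), 12 mm wide, 3 mm deep. Axes as the centrifuge's. The release port is a 12 by 12 mm hole in this floor, black in black, its middle on the channel's centre line up to 30 mm to either side of here (unknown, differs each time).
- latch (a joint): Angle of the sprung latch bar in the release port (rad): 0 at rest, grows as it is pressed. A tip dropping into the port falls freely 17 mm below the channel floor, then meets the bar; it gives from about 1.5 N, lets the lid go at about 0.17 rad (6 to 7 mm down, 4 N) and stops firmly at 0.3 rad (11 mm). It springs back.
- lid (a joint): Angle of the lid (rad): 0 shut (it is latched, within 0.01), grows as it opens; 1.75 fully open, standing up at the rear. Once unlatched its hinge spring swings it open by itself in about 2 s and keeps it there.
- rotor (a joint): Angle of the rotor about the vertical (rad), counter-clockwise from above positive. 0 (or 6.28, or any full turn): the notch faces the red mark. It turns freely both ways and stays where it is left (friction about 0.035 N m).
- rotor_axis (a point): On the rotor's vertical axis at the height of its plate's top face, 125 mm above the bench (25 mm below the deck). The plate is a 160 mm aluminium disc with six blue sleeves; a dark hub nut, 32 mm across and 19 mm high, stands in the middle. Two opposite sleeves hold tubes with orange caps.
- rotor_notch (a point): Middle of the notch in the rotor plate's rim, 80 mm from the axis; the notch is 21 mm wide and 10 mm deep and goes through the plate.
- tube_by_notch (a point): Centre of the orange cap (22 mm across, 18 mm long, leaning inwards by 20 degrees) of the tube on the notch's side, 46 mm from the axis; the caps reach from 15 to 39 mm above the plate, 14 mm above the deck. The tubes are fast in the rotor and strong enough to push it round.
- tube_opposite (a point): The same for the tube on the opposite side of the rotor.
- red_mark (a point): Middle of the red mark (20 mm by 6 mm) on the deck at the front edge of the bowl, under the lid's front frame until it opens; straight in front (-x of the centrifuge) of the rotor's axis, 107 mm from it.
- pin: Release pin, about 110 g, loose, upright in its stand. Origin at its tip, z up along the pin: steel shaft 7 mm across, 70 mm long; steel collar 32 mm across, 4 mm thick; square yellow handle 24 by 24 mm, from 74 to 130 mm above the tip, faces along the pin's x and y.
- pin_tip (a point): The tip of the release pin (its end, slightly rounded).
- pin_grip (a point): Middle of the pin's yellow handle, 102 mm above the tip.
- pin_stand: Blue block, fixed, 70 mm by 70 mm, 80 mm tall, origin: centre of its underside. Fully home, the pin's collar rests on the block's top and the tip is 10 mm above the block's underside.
- pin_stand_hole0 (a point): Mouth of the stand's upright hole, in the middle of the block's top: 15 mm across with a 3 mm chamfer, 75 mm deep.
- wash_bottle: Bystander, loose: white wash bottle with blue spout, 68 mm across, 185 mm tall. Origin: centre of its underside.
- reagent_bottle: Bystander, loose: clear bottle with blue cap, 72 mm across, 150 mm tall. Origin: centre of its underside.
- amber_jar: Bystander, loose: amber jar with black lid, 68 mm across, 100 mm tall. Origin: centre of its underside.
- flask: Bystander, loose: glass conical flask, 84 mm across, 134 mm tall. Origin: centre of its underside.
- beaker: Bystander, loose: glass beaker, 72 mm across, 90 mm tall. Origin: centre of its underside.
- meter: Bystander, loose: grey hand-held meter lying flat, 150 by 85 by 45 mm. Origin: centre of its underside.
- tube_rack: Bystander, loose: blue rack with tubes, 100 by 220 mm, 120 mm tall. Origin: centre of its underside.
Things that resemble listed ones, but are neither listed nor needed, are in the scene too. Of the things like the pin_stand, leave any that is pink, purple or turquoise; of the rest the smaller one is meant.

How it is judged:
By the outcome, as a careful person would: the job done as asked, in the order asked, and still so for the second after the job is handed in, with the robot touching nothing.
It also fails if it takes over 72 s, if anything falls off the work surface, if the arm or the gripper's body presses on something with over 40 N, if the wrist force passes 120 N, or if a joint passes its speed limit or range.

## Working session

There is one attempt and no reset: what is moved stays moved. The work goes in short steps, Python scripts to look and compute and a tool call to move; the robot and the scene stay as the last step left them, time stands still between calls to the robot, and variables do not carry over. Pictures are saved under pics/ and viewed, and the job is handed in when it is done.

Besides the shell and the picture viewer there is one more tool, called as a command line: name --argument value ..., lists and objects as JSON in quotes. send_rows: Moves the arm, as the interface text tells. Its arguments: {"type":"object","properties":{"plan":{"type":"array"},"hand":{"type":"number"},"force":{"type":"number"}},"required":["plan"]}

```bash
mkdir -p pics; ls; cat > h.py <<'E'
import numpy as np, cv2
from bench import manip
def f(c): return 240/np.tan(np.radians(c["vertical_fov"])/2)
def ray(c,px):
    r,cl=px; k=f(c); d=np.array([(cl-c["cx"])/k,(r-c["cy"])/k,1.]); E=np.array(c["extrinsics"])
    return E[:3,3],E[:3,:3]@d
def onz(c,px,z):
    o,d=ray(c,px); return o+d*(z-o[2])/d[2]
def proj(c,p):
    E=np.array(c["extrinsics"]); q=E[:3,:3].T@(np.array(p)-E[:3,3]); k=f(c)
    return [q[1]/q[2]*k+c["cy"],q[0]/q[2]*k+c["cx"]]
def tri(c1,p1,c2,p2):
    o1,d1=ray(c1,p1);o2,d2=ray(c2,p2)
    A=np.stack([d1,-d2],1); s=np.linalg.lstsq(A,o2-o1,rcond=None)[0]
    a=o1+d1*s[0];b=o2+d2*s[1]; return (a+b)/2,np.linalg.norm(a-b)
E
python3 - <<'E'
from h import *
np.set_printoptions(precision=4,suppress=True)
for n in("side","top"):
    c=manip.camera(n); cv2.imwrite(f"pics/{n}0.png",c["img"]); print(n,f(c),c["cx"],c["cy"],np.array(c["extrinsics"]))
    for q in["pin","pin_stand","pin_stand_hole0","pin_grip","centrifuge","channel_mid","rotor_axis","wash_bottle","tube_rack"]:
        print(q,[(np.round(d["pixel"],1).tolist(),round(d["p"],2)) for d in manip.look_for(c,q)])
print(manip.observe(),manip.hold_point_z)
E
```

```text
pics
side 530.9600061081262 315.3680920186615 240.7577250296379 [[ 0.9735 -0.1458  0.1764  0.1893]
 [-0.2288 -0.6161  0.7537 -1.2067]
 [-0.0012 -0.774  -0.6332  1.0817]
 [ 0.      0.      0.      1.    ]]
pin [([311.8, 367.3], 0.58)]
pin_stand [([335.6, 293.4], 0.88), ([456.4, 337.7], 0.85), ([399.6, 320.7], 0.83), ([338.2, 229.0], 0.73), ([336.0, 363.0], 0.6), ([182.9, 310.4], 0.22)]
pin_stand_hole0 [([335.8, 295.8], 0.98), ([335.4, 360.3], 0.97), ([334.3, 226.8], 0.87), ([457.6, 340.5], 0.59), ([399.1, 325.0], 0.58)]
pin_grip [([313.7, 363.3], 0.53)]
centrifuge [([244.8, 358.0], 0.93)]
channel_mid [([242.0, 358.1], 0.71)]
rotor_axis [([240.5, 358.1], 0.55)]
wash_bottle [([178.7, 313.8], 0.96)]
tube_rack [([427.3, 401.9], 0.89)]
top 584.738760604676 326.3679038571374 245.00320554370657 [[-0.0188 -0.9924  0.1219  0.2105]
 [-0.9998  0.0195  0.0039 -0.0852]
 [-0.0062 -0.1218 -0.9925  2.06  ]
 [ 0.      0.      0.      1.    ]]
pin [([228.4, 405.7], 0.55)]
pin_stand [([270.7, 502.4], 0.9), ([236.0, 404.3], 0.77), ([279.4, 405.0], 0.69), ([269.8, 457.9], 0.62), ([183.4, 405.0], 0.62), ([
[... 271 characters left out ...]
or_axis [([206.8, 324.4], 0.79)]
wash_bottle [([222.6, 209.5], 0.65)]
tube_rack [([226.6, 481.4], 0.93), ([228.0, 407.6], 0.24)]
{'time': 1.0, 'q': array([-1.2768,  0.6284,  0.0385,  1.5174, -0.027 ,  0.9963, -0.02  ]), 'dq': array([ 0.0002, -0.0006,  0.0007, -0.0018,  0.0007,  0.0009, -0.0018]), 'tau': array([  0.0001, -56.3272,   1.2257, -19.3794,   0.011 ,   0.0014,
         0.    ]), 'tcp_pos': array([0.2288, 0.6084, 0.2313]), 'tool_rot': array([[-0.936 ,  0.3521, -0.    ],
       [ 0.3521,  0.936 ,  0.0001],
       [ 0.    ,  0.0001, -1.    ]]), 'contact_force': array([ 0.8543,  0.0643, -0.3439]), 'torque': array([-0.025 ,  0.0026, -0.0678]), 'gripper_width': 0.08528210742638116} 0.0187
```

View pics/side0.png

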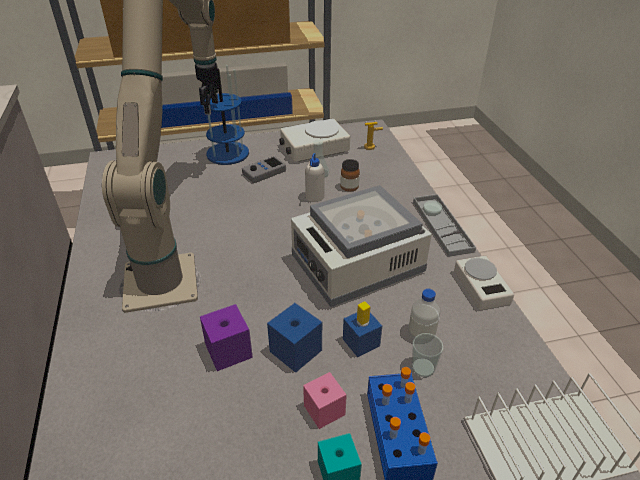

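View pics/top0.png

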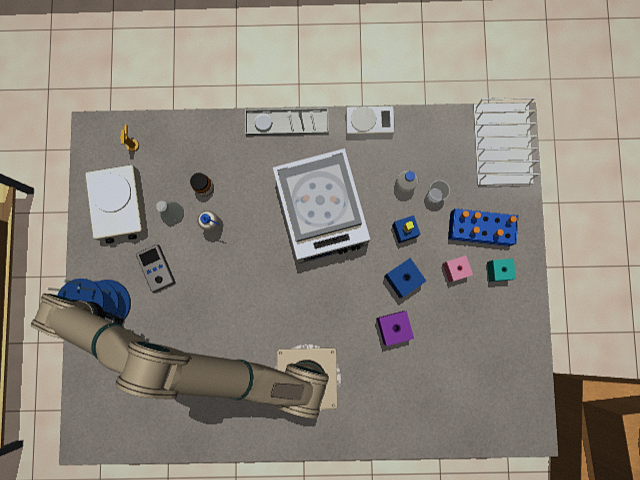

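The pin_stand candidates in the top picture are:
- small blue with the yellow pin (228,406)
- large blue (278,405)
- pink (268,458)
- turquoise (270,501)
- purple (328,396)

The small blue one fits: it isn't an excluded colour, it is the smaller of the two blues, and it holds the pin. I'll confirm it in a crop.

```bash
python3 - <<'E'
from h import *
a=cv2.imread("pics/top0.png"); b=cv2.imread("pics/side0.png")
A=cv2.resize(a[195:265,370:450],(400,350),interpolation=cv2.INTER_CUBIC)
B=cv2.resize(b[285:365,330:410],(400,400),interpolation=cv2.INTER_CUBIC)[:350]
cv2.imwrite("pics/crop1.png",np.hstack([A,B]))
A=cv2.resize(a[140:270,260:380],(552,598),interpolation=cv2.INTER_CUBIC)
cv2.imwrite("pics/crop2.png",A)
B=cv2.resize(b[175:305,280:440],(800,650),interpolation=cv2.INTER_CUBIC)[:600]
cv2.imwrite("pics/crop3.png",B)
E
```

```text
(no output)
```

View pics/crop1.png

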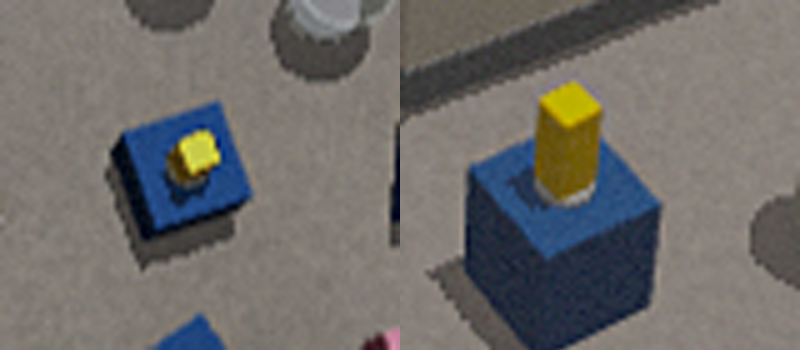

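View pics/crop2.png

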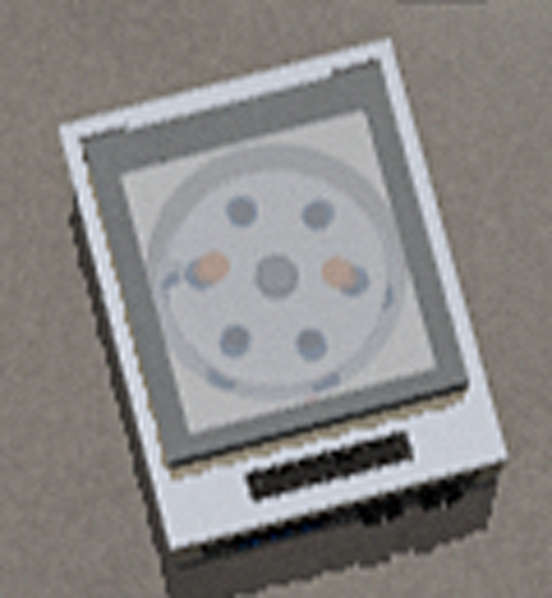

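View pics/crop3.png

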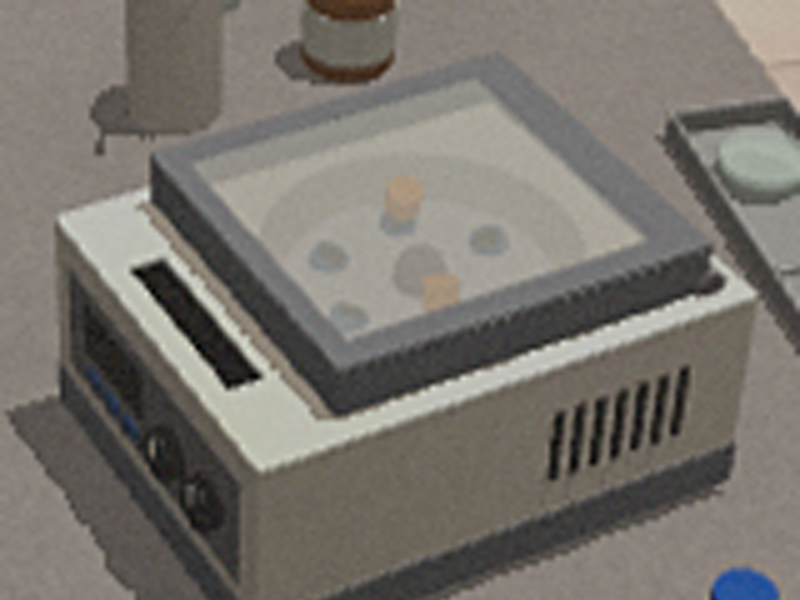

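The crop confirms it: the small blue block with the yellow-handled pin, top (228,405). I'll fit poses from the corners.

```bash
cat > fit.py <<'E'
from h import *
from scipy.optimize import least_squares
np.set_printoptions(precision=4,suppress=True)
T=manip.camera("top"); S=manip.camera("side")
def un(u,v,s,ox,oy): return [(v+.5)/s-.5+oy,(u+.5)/s-.5+ox]
def fit(obs,x0,n=3,fn=None):
    def r(p):
        cy,sy=np.cos(p[2]),np.sin(p[2]);o=[]
        for c,px,m in obs:
            m=m(p) if callable(m) else m
            P=[p[0]+cy*m[0]-sy*m[1],p[1]+sy*m[0]+cy*m[1],m[2]]
            o+=list(np.array(proj(c,P))-px)
        return o
    s=least_squares(r,x0,loss="soft_l1"); print(s.x,np.round(s.fun,1).reshape(-1,2).tolist()); return s.x
t=lambda u,v:un(u,v,4.6,260,140); s=lambda u,v:un(u,v,5,280,175)
C=[(T,t(62,128),(.16,.125,.15)),(T,t(390,40),(.16,-.125,.15)),(T,t(508,460),(-.16,-.125,.15)),(T,t(175,548),(-.16,.125,.15)),
(S,s(57,218),(-.16,.125,.15)),(S,s(262,472),(-.16,-.125,.15)),(S,s(755,298),(.16,-.125,.15))]
ch=[(T,t(250,476),1,1),(T,t(408,432),1,-1),(T,t(413,458),-1,-1),(T,t(256,501),-1,1),(S,s(134,268),-1,1),(S,s(162,260),1,1),(S,s(258,379),1,-1),(S,s(231,388),-1,-1)]
C+=[(c,px,(lambda p,a=a,b=b:(p[3]+a*.006,b*.05,.15))) for c,px,a,b in ch]
p=fit(C,[.45,0,0.2,-.13]); 
t=lambda u,v:un(u,v,5,370,195); s=lambda u,v:un(u-400,v,5,330,285)
h=.035
B=[(T,t(122,133),(h,h,.08)),(T,t(220,102),(h,-h,.08)),(T,t(252,193),(-h,-h,.08)),(T,t(152,232),(-h,h,.08)),(S,s(468,165),(-h,h,.08)),(S,s(545,257),(-h,-h,.08)),(S,s(660,205),(h,-h,.08))]
fit(B,[.5,-.2,.2])
h=.012
H=[(S,s(540,96),(-h,h,.14)),(S,s(572,83),(h,h,.14)),(S,s(602,98),(h,-h,.14)),(S,s(570,125),(-h,-h,.14)),(T,t(200,152),(0,0,.14))]
fit(H,[.5,-.2,.2])
for z in(.14,): print(onz(T,t(200,152),z))
E
python3 fit.py
```

```text
[ 0.5866 -0.0627  0.2481 -0.1323] [[-0.3, -0.6], [-0.4, 0.0], [-0.6, 0.4], [0.2, -0.6], [0.3, -0.8], [0.8, -0.6], [0.1, 0.6], [0.0, 2.5], [1.6, -2.6], [-0.5, -2.7], [-1.9, 2.1], [2.3, 2.0], [2.7, 0.2], [-1.0, -2.2], [-1.5, -0.7]]
[ 0.5092 -0.3538  0.2949] [[-0.4, -0.2], [-0.4, -0.5], [0.6, -0.2], [-0.9, 0.4], [0.3, -0.3], [0.4, -0.3], [-0.1, 0.1]]
[ 0.51   -0.3532  0.4622] [[0.5, -0.9], [-1.4, -0.2], [1.0, 0.7], [0.3, -0.1], [-0.7, -0.6]]
[ 0.5077 -0.3552  0.14  ]
```

```bash
cat > mv.py <<'E'
from h import *
import json
def plan(wps,start=None):
    """wps: (x,y,z,phi,nrows). returns rows (tool axes as they stand before the row)"""
    st=manip.observe(); R=st["tool_rot"]; p=np.array(st["tcp_pos"] if start is None else start[:3]); ph=np.arctan2(R[1,0],R[0,0]) if start is None else start[3]
    print("now",np.round(p,4),"phi",round(ph,4),"F",np.round(st["contact_force"],1),"w",round(st["gripper_width"],4),"t",st["time"],"Rz",np.round(R[:,2],4))
    rows=[]
    for w in wps:
        tgt=np.array(w[:3]); n=w[4]
        for i in range(n):
            k=n-i; d=(tgt-p)/k; dph=((w[3]-ph+np.pi)%(2*np.pi)-np.pi)/k
            if abs(dph)<.0005: dph=0
            c,s=np.cos(ph),np.sin(ph)
            r=[round(100*(c*d[0]+s*d[1]),2),round(100*(s*d[0]-c*d[1]),2),round(-100*d[2],2),round(-dph,3)]
            rows.append(r)
            p=p+np.array([c*r[0]+s*r[1],s*r[0]-c*r[1],-r[2]])/100; ph-=r[3]
    print("end",np.round(p,4),round(ph,4))
    for i in range(0,len(rows),10): print(json.dumps(rows[i:i+10]))
E
python3 - <<'E'
from mv import *
plan([(.5,.17,.34,1.15,10),(.509,-.354,.30,.4,10)])
c=manip.camera("side"); g=c["img"][215:260,300:340].astype(float); g=np.clip(g*4,0,255).astype(np.uint8)
c2=manip.camera("top"); g2=c2["img"][225:255,308:355].astype(float); g2=np.clip(g2*4,0,255).astype(np.uint8)
cv2.imwrite("pics/ch.png",np.hstack([cv2.resize(g,(400,450),interpolation=0),cv2.resize(g2,(400,450),interpolation=0)]))
E
```

```text
now [0.2288 0.6084 0.2313] phi 2.7818 F [ 0.3 -0.4 -0.7] w 0.0853 t 1.1 Rz [-0.  0. -1.]
end [ 0.509 -0.354  0.3  ] 0.3998
[[-4.08, -3.15, -1.09, 0.163], [-4.54, -2.44, -1.09, 0.163], [-4.87, -1.68, -1.09, 0.163], [-5.08, -0.86, -1.09, 0.163], [-5.16, -0.03, -1.08, 0.163], [-5.09, 0.81, -1.09, 0.163], [-4.89, 1.63, -1.08, 0.163], [-4.56, 2.4, -1.09, 0.164], [-4.11, 3.11, -1.08, 0.163], [-3.55, 3.74, -1.09, 0.164]]
[[-4.75, 2.22, 0.4, 0.075], [-4.57, 2.57, 0.4, 0.075], [-4.36, 2.91, 0.4, 0.075], [-4.13, 3.23, 0.4, 0.075], [-3.88, 3.53, 0.4, 0.075], [-3.6, 3.81, 0.4, 0.075], [-3.3, 4.06, 0.4, 0.075], [-2.99, 4.3, 0.4, 0.075], [-2.66, 4.52, 0.4, 0.075], [-2.32, 4.7, 0.4, 0.075]]
```

View pics/ch.png

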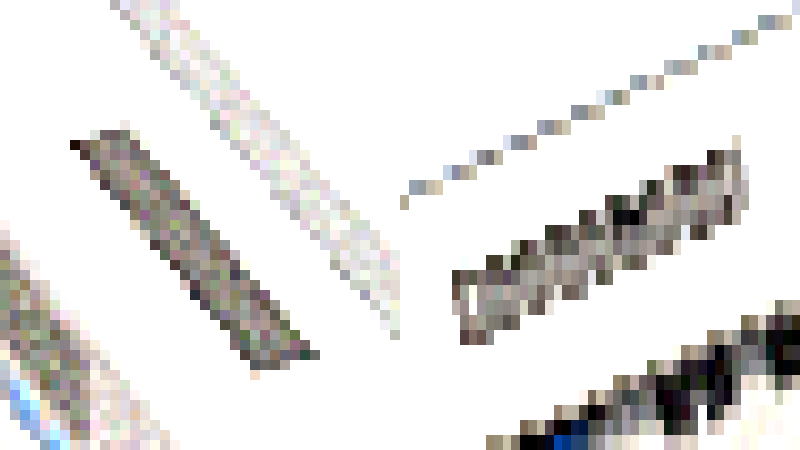

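send_rows --plan '[[[0,0,-4,0],[0,0,-4,0],[0,0,-4,0],[-4.5,-3.5,0,0.163],[-5,-2.7,0,0.163],[-5.4,-1.9,0,0.163],[-5.6,-0.9,0,0.163],[-5.7,0,0,0.163],[-5.6,0.9,0,0.163],[-5.4,1.8,0,0.163]]]' --hand 8.5

```text
time: 2.45
tcp_pos: [0.4394, 0.2681, 0.3516]
tool_rot: [[-0.065, 0.998, 0.001], [0.998, 0.065, 0.001], [0.001, 0.001, -1.0]]
contact_force: [0.4, 1.0, -0.8]
gripper_width: 0.0852
```

```bash
python3 - <<'E'
from mv import *
plan([(.509,-.354,.30,.4,11),(.509,-.354,.24,.4,1)])
E
```

```text
now [0.4394 0.2681 0.3516] phi 1.6356 F [ 0.4  1.  -0.8] w 0.0852 t 2.45 Rz [ 6.e-04  8.e-04 -1.e+00]
end [ 0.5091 -0.354   0.24  ] 0.3996
[[-5.68, 0.27, 0.47, 0.112], [-5.62, 0.9, 0.47, 0.112], [-5.48, 1.52, 0.47, 0.112], [-5.28, 2.12, 0.47, 0.112], [-5.01, 2.7, 0.47, 0.113], [-4.67, 3.25, 0.47, 0.112], [-4.28, 3.75, 0.47, 0.113], [-3.83, 4.21, 0.47, 0.112], [-3.34, 4.61, 0.47, 0.113], [-2.79, 4.96, 0.47, 0.112]]
[[-2.22, 5.25, 0.46, 0.113], [-0.0, -0.0, 6.0, 0]]
```

send_rows --plan '[[[-5.7,0.3,0.5,0.112],[-5.6,0.9,0.5,0.112],[-5.5,1.5,0.5,0.112],[-5.3,2.1,0.5,0.112],[-5,2.7,0.5,0.112],[-4.7,3.25,0.5,0.112],[-4.3,3.75,0.5,0.112],[-3.8,4.2,0.5,0.112],[-3.3,4.6,0.5,0.112],[-2.8,5,0.5,0.112]]]'

```text
time: 3.7
tcp_pos: [0.5059, -0.2973, 0.3012]
tool_rot: [[0.869, 0.495, 0.001], [0.495, -0.869, 0.0], [0.001, 0.0, -1.0]]
contact_force: [0.4, 0.3, 0.0]
gripper_width: 0.0849
```

```bash
python3 - <<'E'
from mv import *
plan([(.5085,-.354,.24,.4,3)])
T=manip.camera("top");S=manip.camera("side")
for c in(T,S):
    for d in manip.cut_out(c,"pin")[:2]:
        m=d["pixels"]; print(d["p"],d["pixel"],m.sum())
def crop(c,r,cl,h,w,s): return cv2.resize(c["img"][r:r+h,cl:cl+w],(w*s,h*s),interpolation=cv2.INTER_CUBIC)
cv2.imwrite("pics/c4.png",np.hstack([crop(T,180,365,60,60,6),crop(S,280,330,60,60,6)]))
E
```

```text
now [ 0.5059 -0.2973  0.3012] phi 0.518 F [0.4 0.3 0. ] w 0.0849 t 3.7 Rz [ 7.e-04  4.e-04 -1.e+00]
end [ 0.5085 -0.354   0.24  ] 0.4
[[-0.86, 1.69, 2.04, 0.039], [-0.8, 1.72, 2.04, 0.04], [-0.72, 1.74, 2.04, 0.039]]
0.39 [227.2, 407.5] 59
0.84 [319.8, 367.6] 284
```

View pics/c4.png

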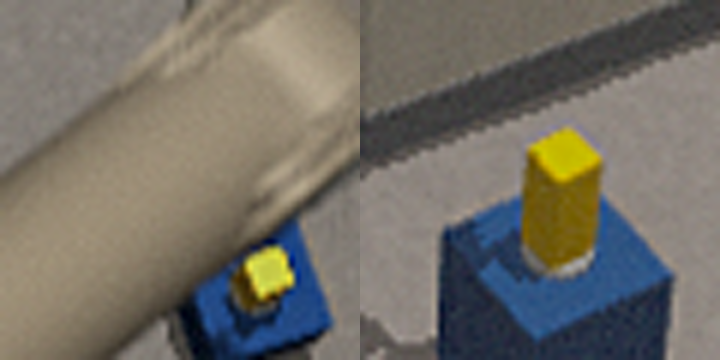

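send_rows --plan '[[[-0.8,1.7,2,0.039],[-0.8,1.7,2,0.039],[-0.7,1.75,2,0.039],[0,0,2,0],[0,0,0,0],[0,0,3,0],[0,0,3,0],[0,0,3,0],[0,0,2.5,0],[0,0,1,0]]]'

```text
time: 5.15
tcp_pos: [0.5097, -0.3504, 0.096]
tool_rot: [[0.919, 0.395, 0.0], [0.395, -0.919, 0.001], [0.001, -0.001, -1.0]]
contact_force: [-0.9, -0.1, -0.1]
gripper_width: 0.085
```

```bash
python3 - <<'E'
from mv import *
plan([(.509,-.354,.096,.4,1)])
T=manip.camera("top");S=manip.camera("side")
def crop(c,r,cl,h,w,s): return cv2.resize(c["img"][r:r+h,cl:cl+w],(w*s,h*s),interpolation=cv2.INTER_CUBIC)
cv2.imwrite("pics/c5.png",np.hstack([crop(T,180,365,60,60,6),crop(S,280,330,60,60,6)]))
E
```

```text
now [ 0.5097 -0.3504  0.096 ] phi 0.4061 F [-0.9 -0.1 -0.1] w 0.085 t 5.15 Rz [ 0.      0.0015 -1.    ]
end [ 0.509 -0.354  0.096] 0.4001
[[-0.2, 0.31, 0.0, 0.006]]
```

View pics/c5.png

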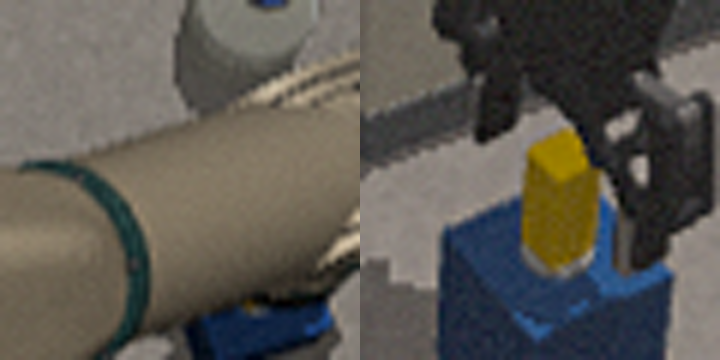

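send_rows --plan '[[[-0.2,0.3,0,0],[0,0,0,0],[0,0,0,0],[0,0,0,0],[0,0,0,0],[0,0,0,0],[0,0,0,0],[0,0,0,0],[0,0,-1.5,0],[0,0,-2,0]]]' --hand 1.5 --force 40

```text
time: 6.5
tcp_pos: [0.5078, -0.3554, 0.1318]
tool_rot: [[0.92, 0.393, -0.001], [0.393, -0.92, 0.001], [-0.001, -0.001, -1.0]]
contact_force: [-0.2, -0.1, -1.1]
gripper_width: 0.0235
```

```bash
python3 - <<'E'
from mv import *
plan([(.509,-.354,.2,.4,1)])
print(manip.observe()["torque"])
S=manip.camera("side")
def crop(c,r,cl,h,w,s): return cv2.resize(c["img"][r:r+h,cl:cl+w],(w*s,h*s),interpolation=cv2.INTER_CUBIC)
cv2.imwrite("pics/c6.png",crop(S,260,320,80,80,7))
E
```

```text
now [ 0.5078 -0.3554  0.1318] phi 0.4037 F [-0.2 -0.1 -1.1] w 0.0235 t 6.5 Rz [-1.2e-03  6.0e-04 -1.0e+00]
end [ 0.509  -0.3541  0.2   ] 0.3997
[[0.16, -0.08, -6.82, 0.004]]
[ 0.01323594  0.0014955  -0.03536258]
```

View pics/c6.png

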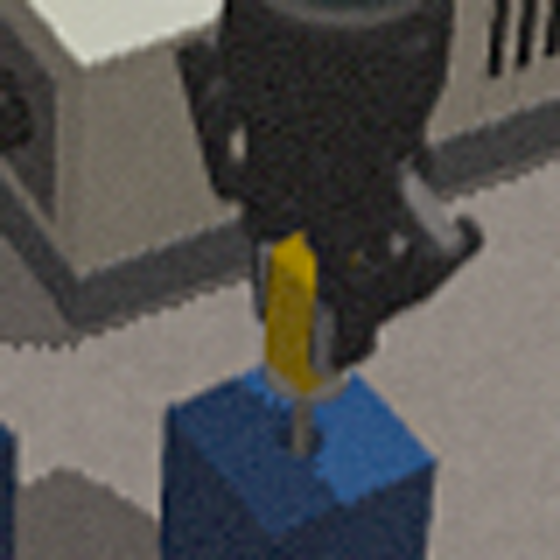

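```bash
python3 - <<'E'
from mv import *
c0=np.array([.5866,-.0627]);th=.2481;ex=np.array([np.cos(th),np.sin(th)]);ey=np.array([-np.sin(th),np.cos(th)])
mid=c0-.1323*ex; print("mid",mid)
T=manip.camera("top")
w=onz(T,[239.3,334.5],.147); print("hint",w,(w[:2]-mid)@ex,(w[:2]-mid)@ey)
s=mid-.034*ey; print("start",s)
plan([(.508,-.355,.24,.4,2),(.508,-.355,.27,.4,1),(*s,.27,.248,7)])
E
```

```text
mid [ 0.45835093 -0.09518793]
hint [ 0.4638299  -0.10491274  0.147     ] 0.0029231573619351793 -0.010772475097115968
start [ 0.46670006 -0.12814687]
now [ 0.5095 -0.3571  0.1342] phi 0.4038 F [ 0.  -0.4 -1.5] w 0.0238 t 6.6 Rz [ 0.0037 -0.0032 -1.    ]
end [ 0.4667 -0.1281  0.27  ] 0.2478
[[-0.03, -0.13, -5.29, 0.002], [-0.02, -0.12, -5.29, 0.002], [-0.0, -0.0, -3.0, 0], [0.72, -3.22, -0.0, 0.022], [0.65, -3.23, -0.0, 0.022], [0.57, -3.24, -0.0, 0.022], [0.5, -3.26, -0.0, 0.021], [0.44, -3.26, -0.0, 0.022], [0.36, -3.27, -0.0, 0.021], [0.3, -3.29, -0.0, 0.022]]
```

send_rows --plan '[[[0,0,-5,0],[0,0,-5,0],[0,0,-3.6,0],[0.7,-3.2,0,0.022],[0.65,-3.25,0,0.022],[0.6,-3.25,0,0.022],[0.5,-3.25,0,0.022],[0.4,-3.25,0,0.022],[0.4,-3.25,0,0.022],[0.3,-3.3,0,0.022]]]'

```text
time: 7.85
tcp_pos: [0.466, -0.1279, 0.2674]
tool_rot: [[0.969, 0.246, 0.0], [0.246, -0.969, 0.0], [0.0, -0.0, -1.0]]
contact_force: [1.3, -0.6, -0.9]
gripper_width: 0.0234
```

```bash
python3 - <<'E'
from mv import *
S=manip.camera("side");T=manip.camera("top")
plan([(.4667,-.1281,.25,.248,1)])
def crop(c,r,cl,h,w,s): return cv2.resize(c["img"][r:r+h,cl:cl+w],(w*s,h*s),interpolation=cv2.INTER_CUBIC)
cv2.imwrite("pics/c7.png",crop(S,170,270,100,110,6)[:600])
print(manip.look_for(S,"pin_tip"),manip.look_for(S,"pin_grip"),manip.look_for(T,"pin_tip"))
E
```

```text
now [ 0.4656 -0.1248  0.2668] phi 0.2546 F [ 0.9 -0.3 -1.3] w 0.0238 t 7.95 Rz [-0.0018  0.0036 -1.    ]
end [ 0.4667 -0.1281  0.25  ] 0.2476
[[0.02, 0.35, 1.68, 0.007]]
[{'pixel': [216.4, 320.8], 'p': 0.59}] [{'pixel': [219.9, 322.3], 'p': 0.54}] []
```

View pics/c7.png

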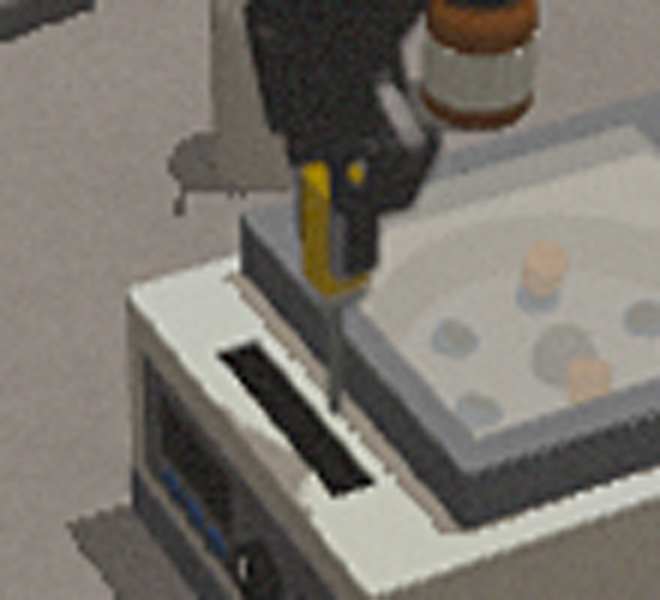

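```bash
python3 - <<'E'
from mv import *
S=manip.camera("side")
st=manip.observe();R=st["tool_rot"];p=st["tcp_pos"]
print(p,R[:,2])
print(proj(S,p+R[:,2]*.0855),proj(S,p-R[:,2]*.0445+0)) 
img=S["img"]; 
for l in(.08,.0855,.09):
    print(l,proj(S,p+R[:,2]*l))
cv2.imwrite("pics/c8.png",cv2.resize(img[215:255,300:350],(800,640),interpolation=cv2.INTER_CUBIC)[:600])
E
```

```text
[ 0.466495   -0.13005843  0.26760502] [ 8.12180722e-04 -8.31777589e-04 -9.99999324e-01]
[np.float64(238.0110271721732), np.float64(324.50983105436745)] [np.float64(198.1777035457544), np.float64(324.95685441703614)]
0.08 [np.float64(236.4188352799768), np.float64(324.52769918358354)]
0.0855 [np.float64(238.0110271721732), np.float64(324.50983105436745)]
0.09 [np.float64(239.30797695041096), np.float64(324.4952762344755)]
```

View pics/c8.png

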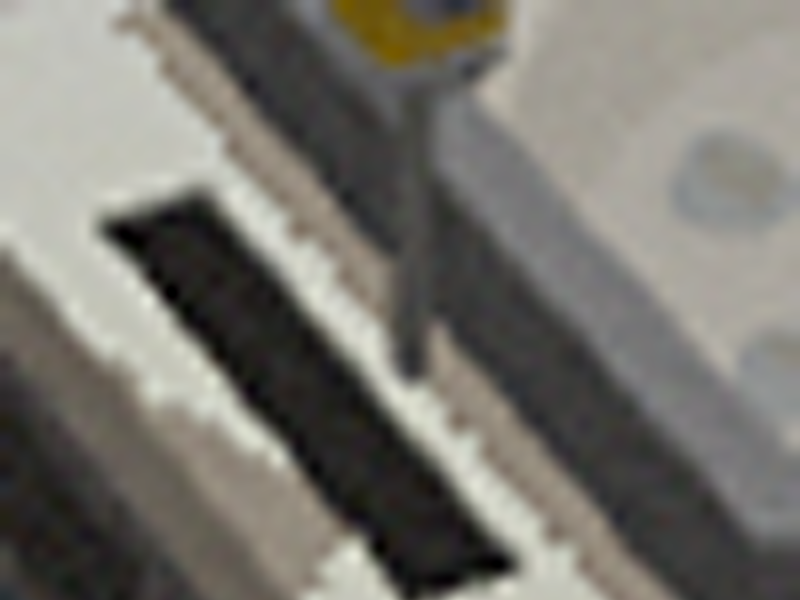

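```bash
python3 - <<'E'
from mv import *
S=manip.camera("side")
th=.2481;ex=np.array([np.cos(th),np.sin(th)]);ey=np.array([-np.sin(th),np.cos(th)])
mid=np.array([.45835,-.09519])
m=onz(S,(239.1,318.8),.15); tip=onz(S,(237.7,324.7),.1816)
print(m,tip,"tip-mid in c frame",(tip-m)[:2]@ex,(tip-m)[:2]@ey)
st=manip.observe(); print(st["tcp_pos"],"tcp-mid",(st["tcp_pos"][:2]-mid)@ex,(st["tcp_pos"][:2]-mid)@ey, st["contact_force"])
E
```

```text
[ 0.4598365  -0.09272631  0.15      ] [ 0.4675414  -0.12834968  0.1816    ] tip-mid in c frame -0.0012787878886487752 -0.036424647712748635
[ 0.46644222 -0.13023799  0.26754818] tcp-mid -0.0007620282072521248 -0.035961995574419765 [ 0.26218252 -0.08490592 -0.82212757]
```

send_rows --plan '[[[0.1,0,1,0],[0,0,1,0],[0,0,0.7,0],[0,0,0.2,0],[0,0,0.1,0],[0,0,0.1,0],[0,0,0.1,0],[0,0,0.1,0],[0,0,0.1,0],[0,0,0.1,0]]]'

```text
time: 9.45
tcp_pos: [0.4676, -0.1289, 0.2334]
tool_rot: [[0.969, 0.247, 0.001], [0.247, -0.969, 0.001], [0.001, -0.001, -1.0]]
contact_force: [-3.6, 1.6, 16.8]
gripper_width: 0.0234
```

```bash
cat > chk.py <<'E'
from mv import *
import sys
th=.2481;ex=np.array([np.cos(th),np.sin(th)]);ey=np.array([-np.sin(th),np.cos(th)])
mid=np.array([.45835,-.09519])
st=manip.observe(); d=st["tcp_pos"][:2]-mid;F=st["contact_force"]
print("tcp c-frame",np.round([d@ex*1000,d@ey*1000,st["tcp_pos"][2]*1000],1),"F c",np.round([F[:2]@ex,F[:2]@ey,F[2]],1),"M",np.round(st["torque"],2),"t",st["time"],"Rz",np.round(st["tool_rot"][:,2],4),"dq",np.abs(st["dq"]).max().round(3))
E
python3 chk.py; python3 - <<'E'
from h import *
S=manip.camera("side")
cv2.imwrite("pics/c9.png",cv2.resize(S["img"][215:255,300:350],(800,640),interpolation=cv2.INTER_CUBIC)[:600])
E
```

```text
tcp c-frame [  0.7 -35.  233.4] F c [-3.1  2.4 16.8] M [ 0.64  1.   -0.03] t 9.45 Rz [ 1.e-03  9.e-04 -1.e+00] dq 0.012
```

View pics/c9.png

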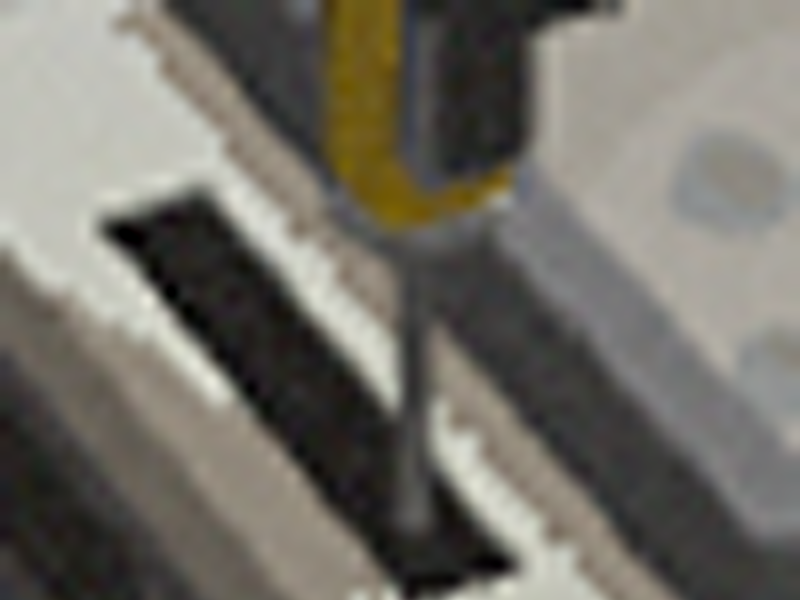

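send_rows --plan '[[[0,-0.05,-0.05,0],[0,-0.07,0,0],[0,-0.07,0,0],[0,-0.07,0,0],[0,-0.07,0,0],[0,-0.07,0,0],[0,-0.07,0,0],[0,-0.07,0,0],[0,-0.06,0,0],[0,0,0,0]]]'

```text
time: 10.75
tcp_pos: [0.4671, -0.1246, 0.2337]
tool_rot: [[0.969, 0.247, 0.003], [0.247, -0.969, -0.003], [0.002, 0.003, -1.0]]
contact_force: [0.0, -2.7, 5.2]
gripper_width: 0.0234
```

```bash
python3 chk.py
```

```text
tcp c-frame [  1.2 -30.6 233.7] F c [-0.6 -2.6  5.2] M [-0.82 -0.09  0.05] t 10.75 Rz [ 0.0032 -0.0026 -1.    ] dq 0.002
```

send_rows --plan '[[[-0.05,-0.07,0.02,0],[0,-0.07,0,0],[0,-0.07,0,0],[0,-0.07,0,0],[0,-0.07,0,0],[0,-0.07,0,0],[0,-0.07,0,0],[0,-0.07,0,0],[0,-0.04,0,0],[0,0,0,0]]]'

```text
time: 12.0
tcp_pos: [0.4655, -0.1191, 0.2337]
tool_rot: [[0.969, 0.247, 0.004], [0.247, -0.969, -0.003], [0.003, 0.004, -1.0]]
contact_force: [-0.0, -3.3, 4.9]
gripper_width: 0.0238
```

```bash
python3 chk.py
```

```text
tcp c-frame [  1.  -24.9 233.7] F c [-0.9 -3.2  4.9] M [-0.97 -0.19 -0.01] t 12.0 Rz [ 0.0041 -0.0031 -1.    ] dq 0.002
```

send_rows --plan '[[[-0.03,-0.07,0.02,0],[0,-0.07,0,0],[0,-0.07,0,0],[0,-0.07,0,0],[0,-0.07,0,0],[0,-0.07,0,0],[0,-0.07,0,0],[0,-0.07,0,0],[0,-0.04,0,0],[0,0,0,0]]]'

```text
time: 13.25
tcp_pos: [0.464, -0.1136, 0.2336]
tool_rot: [[0.969, 0.247, 0.005], [0.247, -0.969, -0.003], [0.004, 0.005, -1.0]]
contact_force: [1.1, -2.6, 5.9]
gripper_width: 0.024
```

```bash
python3 chk.py
```

```text
tcp c-frame [  0.9 -19.3 233.6] F c [ 0.4 -2.8  5.9] M [-1.08 -0.23 -0.  ] t 13.25 Rz [ 0.0048 -0.0035 -1.    ] dq 0.003
```

send_rows --plan '[[[-0.02,-0.07,0.02,0],[0,-0.07,0,0],[0,-0.07,0,0],[0,-0.07,0,0],[0,-0.07,0,0],[0,-0.07,0,0],[0,-0.07,0,0],[0,-0.07,0,0],[0,-0.04,0,0],[0,0,0,0]]]'

```text
time: 14.5
tcp_pos: [0.4597, -0.1049, 0.2317]
tool_rot: [[0.969, 0.248, -0.002], [0.248, -0.969, 0.001], [-0.001, -0.002, -1.0]]
contact_force: [-0.6, 1.3, -2.4]
gripper_width: 0.0235
```

```bash
python3 chk.py
```

```text
tcp c-frame [ -1.1  -9.7 231.7] F c [-0.2  1.4 -2.4] M [-0.09 -0.    0.03] t 14.5 Rz [-0.0018  0.0015 -1.    ] dq 0.004
```

send_rows --plan '[[[0.1,0,0.2,0],[0,0,0.3,0],[0,0,0.3,0],[0,0,0.3,0],[0,0,0.2,0],[0,0,0.2,0],[0,0,0.1,0],[0,0,0.1,0],[0,0,0.1,0],[0,0,0,0]]]'

```text
time: 15.75
tcp_pos: [0.4609, -0.1057, 0.2142]
tool_rot: [[0.969, 0.247, -0.001], [0.247, -0.969, 0.0], [-0.001, -0.0, -1.0]]
contact_force: [-2.6, -0.6, 3.2]
gripper_width: 0.0233
```

```bash
python3 chk.py
```

```text
tcp c-frame [-1.000e-01 -1.090e+01  2.142e+02] F c [-2.7  0.   3.2] M [-0.2   0.9  -0.05] t 15.75 Rz [-7.e-04  0.e+00 -1.e+00] dq 0.006
```

send_rows --plan '[[[-0.05,0,0.1,0],[0,0,0.1,0],[0,0,0.1,0],[0,0,0.08,0],[0,0,0.06,0],[0,0,0.04,0],[0,0,0,0],[0,0,0,0],[0,0,0,0],[0,0,0,0]]]'

```text
time: 17.0
tcp_pos: [0.4609, -0.1057, 0.2094]
tool_rot: [[0.969, 0.247, 0.0], [0.247, -0.969, -0.0], [0.0, 0.0, -1.0]]
contact_force: [-2.7, -1.0, 4.1]
gripper_width: 0.0234
```

```bash
python3 chk.py; python3 - <<'E'
from h import *
S=manip.camera("side")
cv2.imwrite("pics/d1.png",S["img"])
E
```

```text
tcp c-frame [-1.000e-01 -1.080e+01  2.094e+02] F c [-2.9 -0.3  4.1] M [-0.23  0.89  0.05] t 17.0 Rz [ 0.e+00 -1.e-04 -1.e+00] dq 0.002
```

View pics/d1.png

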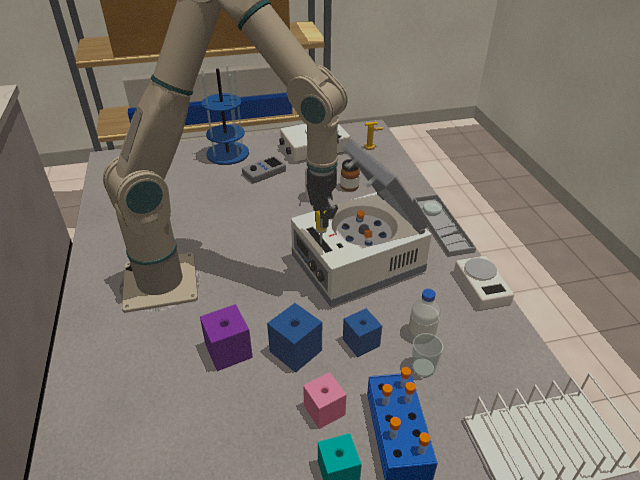

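The lid is swinging open, seen mid-swing at side (185,385). I'll withdraw the pin and return to the stand.

```bash
python3 - <<'E'
from mv import *
plan([(.4609,-.1057,.27,.248,3),(.5085,-.3545,.26,.4,7),(.5085,-.3545,.185,.4,1)])
E
```

```text
now [ 0.4609 -0.1057  0.2094] phi 0.2498 F [-2.7 -0.6  4. ] w 0.0236 t 17.05 Rz [ 0. -0. -1.]
end [ 0.5085 -0.3545  0.185 ] 0.3998
[[0.0, -0.0, -2.02, 0.001], [0.0, -0.0, -2.02, 0], [0.0, -0.0, -2.02, 0.001], [-0.21, 3.61, 0.14, -0.022], [-0.29, 3.61, 0.14, -0.022], [-0.37, 3.6, 0.14, -0.022], [-0.45, 3.59, 0.15, -0.022], [-0.53, 3.58, 0.14, -0.021], [-0.61, 3.57, 0.15, -0.022], [-0.68, 3.55, 0.14, -0.021]]
[[0.0, -0.0, 7.5, 0]]
```

send_rows --plan '[[[0,0,-2,0],[0,0,-2.1,0],[0,0,-2,0],[-0.2,3.6,0,-0.022],[-0.3,3.6,0,-0.022],[-0.4,3.6,0.2,-0.022],[-0.45,3.6,0.2,-0.022],[-0.5,3.6,0.2,-0.022],[-0.6,3.55,0.2,-0.022],[-0.7,3.55,0.2,-0.022]]]'

```text
time: 18.3
tcp_pos: [0.5105, -0.3548, 0.2597]
tool_rot: [[0.919, 0.394, 0.002], [0.394, -0.919, 0.001], [0.002, 0.0, -1.0]]
contact_force: [-0.0, 0.1, -1.5]
gripper_width: 0.0237
```

```bash
python3 - <<'E'
from mv import *
S=manip.camera("side"); cv2.imwrite("pics/d2.png",S["img"])
plan([(.5088,-.3542,.19,.4,4)])
E
```

```text
now [ 0.5097 -0.3609  0.2598] phi 0.4018 F [ 1.9 -6.4  0.3] w 0.0235 t 18.35 Rz [ 0.0018 -0.0063 -1.    ]
end [ 0.5088 -0.3542  0.19  ] 0.3998
[[0.04, -0.16, 1.75, 0], [0.05, -0.16, 1.74, 0.001], [0.04, -0.17, 1.75, 0], [0.05, -0.16, 1.74, 0.001]]
```

View pics/d2.png

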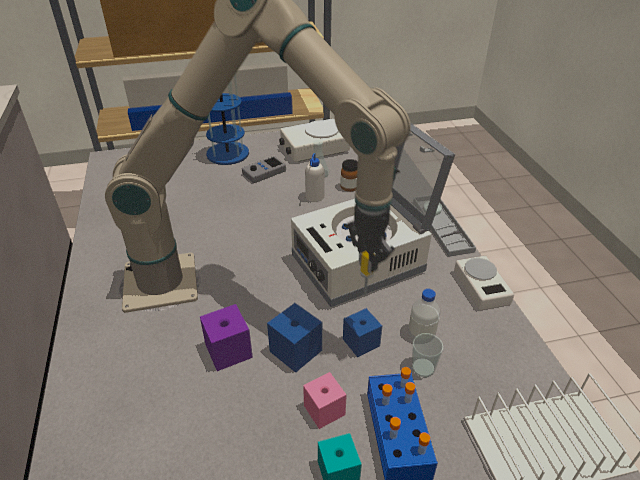

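Lid stands open. Next I'll lower to just above the hole and settle.

send_rows --plan '[[[0,0,1.5,0],[0,0,2,0],[0,0,2,0],[0,0,1,0],[0,0,0.5,0],[0,0,0,0],[0,0,0,0],[0,0,0,0],[0,0,0,0],[0,0,0,0]]]'

```text
time: 19.6
tcp_pos: [0.509, -0.3543, 0.1905]
tool_rot: [[0.92, 0.393, 0.0], [0.393, -0.92, -0.0], [0.0, 0.0, -1.0]]
contact_force: [1.0, -0.5, -1.0]
gripper_width: 0.0237
```

```bash
python3 - <<'E'
from mv import *
S=manip.camera("side");T=manip.camera("top")
plan([(.5088,-.3542,.18,.4,1)])
st=manip.observe();p=st["tcp_pos"];R=st["tool_rot"]
print(proj(S,p+R[:,2]*.0864), proj(S,[.5092,-.3538,.08]))
for c in(S,):
  for d in manip.look_for(c,"pin_stand_hole0")[:6]: print(d["pixel"],d["p"])
cv2.imwrite("pics/d3.png",cv2.resize(S["img"][290:340,335:390],(770,700),interpolation=cv2.INTER_CUBIC)[:600])
E
```

```text
now [ 0.509  -0.3543  0.1904] phi 0.4038 F [-0.7 -0.2 -1.7] w 0.0234 t 19.7 Rz [ 1.e-04  0.e+00 -1.e+00]
end [ 0.5088 -0.3542  0.18  ] 0.3998
[[-0.01, -0.01, 1.04, 0.004]]
[np.float64(315.28555642330423), np.float64(362.6195902796354)] [np.float64(321.6821220448133), np.float64(362.1254184071925)]
[397.8, 324.5] 0.8
[338.0, 297.2] 0.76
[334.4, 224.3] 0.72
[334.6, 360.7] 0.65
[456.5, 337.1] 0.6
```

View pics/d3.png

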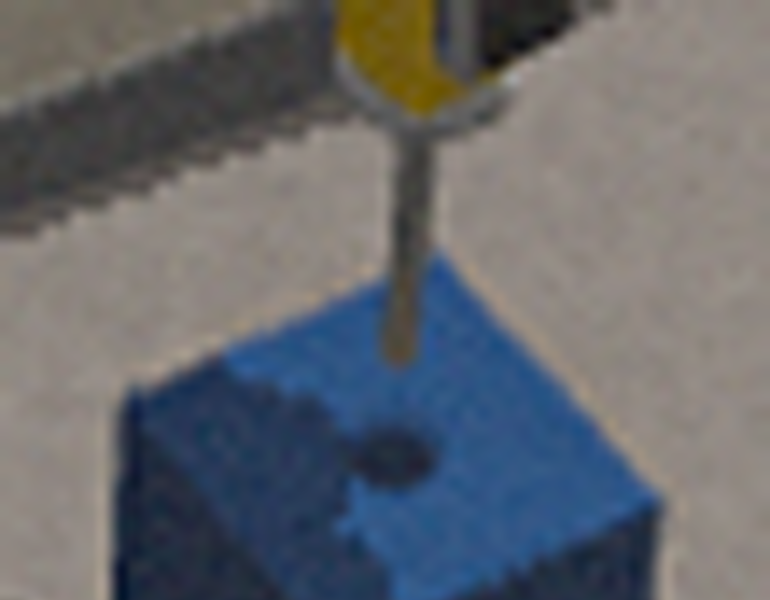

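send_rows --plan '[[[0,0,1,0],[0,0,1,0],[0,0,1,0],[0,0,1,0],[0,0,1.2,0],[0,0,1.2,0],[0,0,1.2,0],[0,0,1,0],[0,0,0.5,0],[0,0,0.2,0]]]'

```text
time: 21.0
tcp_pos: [0.5089, -0.3543, 0.0971]
tool_rot: [[0.92, 0.393, -0.0], [0.393, -0.92, 0.0], [-0.0, -0.0, -1.0]]
contact_force: [-1.0, 0.1, -0.7]
gripper_width: 0.0239
```

```bash
python3 - <<'E'
from mv import *
S=manip.camera("side")
plan([(.5088,-.3542,.0955,.4,1)])
cv2.imwrite("pics/d4.png",cv2.resize(S["img"][290:340,335:390],(770,700),interpolation=cv2.INTER_CUBIC)[:600])
E
```

```text
now [ 0.5089 -0.3543  0.0972] phi 0.4038 F [ 0.5 -0.6 -1.4] w 0.0236 t 21.05 Rz [-1.e-04  0.e+00 -1.e+00]
end [ 0.5088 -0.3542  0.0955] 0.3998
[[-0.01, -0.02, 0.17, 0.004]]
```

View pics/d4.png

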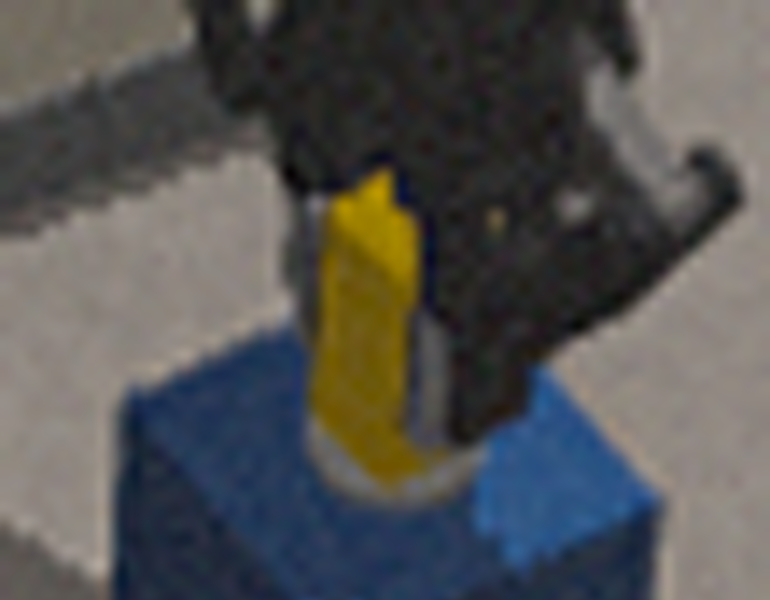

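send_rows --plan '[[[0,0,0,0],[0,0,0,0],[0,0,0,0],[0,0,0,0],[0,0,0,0],[0,0,-1,0],[0,0,-3,0],[0,0,-4,0],[0,0,-5,0],[0,0,-5,0]]]' --hand 8.5

```text
time: 22.3
tcp_pos: [0.5087, -0.3543, 0.2796]
tool_rot: [[0.92, 0.393, 0.0], [0.393, -0.92, -0.0], [0.0, 0.0, -1.0]]
contact_force: [1.6, 0.4, -0.2]
gripper_width: 0.0847
```

```bash
python3 - <<'E'
from mv import *
S=manip.camera("side");T=manip.camera("top")
plan([(.5088,-.3542,.28,.4,1)])
def crop(c,r,cl,h,w,s): return cv2.resize(c["img"][r:r+h,cl:cl+w],(w*s,h*s),interpolation=cv2.INTER_CUBIC)
cv2.imwrite("pics/d5.png",np.hstack([crop(S,280,330,80,80,5),crop(S,180,290,80,80,5)]))
cv2.imwrite("pics/d6.png",crop(T,140,260,120,120,5))
for q in["rotor_notch","red_mark","tube_by_notch","tube_opposite","rotor_axis"]:
    for c,n in((S,"S"),(T,"T")): print(q,n,[(np.round(d["pixel"],1).tolist(),round(d["p"],2)) for d in manip.look_for(c,q)[:3]])
E
```

```text
now [ 0.5106 -0.3573  0.2841] phi 0.4034 F [-0.3 -1.   0.5] w 0.0846 t 22.4 Rz [ 0.0088 -0.0071 -0.9999]
end [ 0.5088 -0.3542  0.28  ] 0.4004
[[-0.05, -0.36, 0.41, 0.003]]
rotor_notch S []
rotor_notch T [([179.7, 312.6], 0.71), ([142.4, 305.3], 0.63), ([204.1, 316.9], 0.6)]
red_mark S [([167.7, 261.4], 0.51), ([427.0, 403.4], 0.26)]
red_mark T [([177.5, 315.0], 0.86), ([183.8, 202.6], 0.25)]
tube_by_notch S [([234.8, 346.6], 0.93), ([152.6, 321.4], 0.57)]
tube_by_notch T [([200.2, 320.8], 0.84), ([223.9, 208.7], 0.53), ([176.1, 314.2], 0.22)]
tube_opposite S [([235.5, 344.3], 0.82)]
tube_opposite T [([198.4, 318.6], 0.69)]
rotor_axis S []
rotor_axis T [([173.3, 315.5], 0.74)]
```

View pics/d5.png

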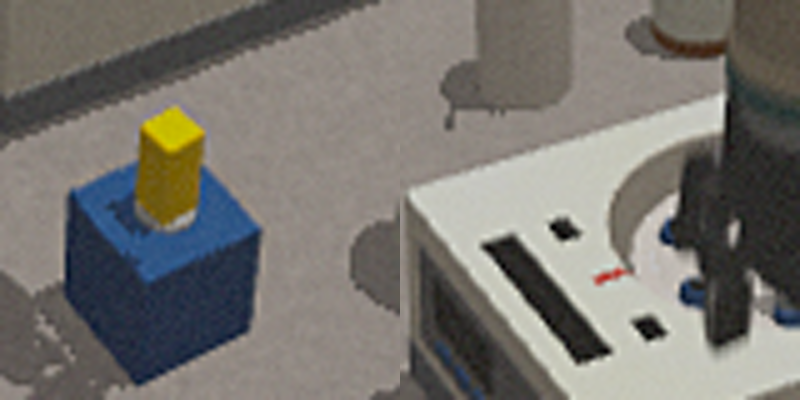

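View pics/d6.png

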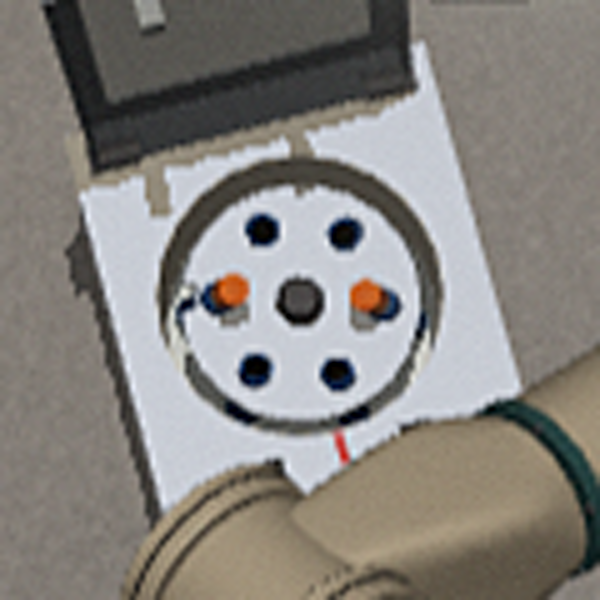

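```bash
python3 - <<'E'
from mv import *
T=manip.camera("top")
a=cv2.resize(T["img"][168:232,288:352],(600,600),interpolation=cv2.INTER_CUBIC)
cv2.imwrite("pics/d7.png",a)
E
```

```text
(no output)
```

View pics/d7.png

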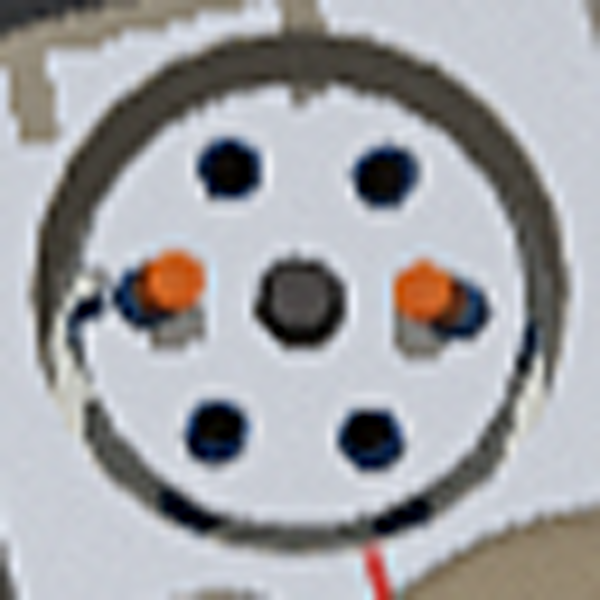

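```bash
python3 - <<'E'
from mv import *
T=manip.camera("top")
img=T["img"]; hsv=cv2.cvtColor(img,cv2.COLOR_BGR2HSV)
m=((hsv[...,0]<16)&(hsv[...,1]>150)&(hsv[...,2]>120)).astype(np.uint8)
m[:168]=0;m[232:]=0;m[:,:288]=0;m[:,352:]=0
n,l,s,ce=cv2.connectedComponentsWithStats(m)
P=[]
for i in range(1,n):
    if s[i,4]>8:
        px=ce[i][::-1]; w=onz(T,px,.155); P.append(w); print(px,s[i],w)
hub=onz(T,[200.0-.5+.5,319.9],.144); print("hub",hub)
c0=np.array([.5866,-.0627]);th=.2481;ex=np.array([np.cos(th),np.sin(th)]);A=c0+.015*ex;print("A",A)
for w in P: d=w[:2]-A; print(np.hypot(*d),np.arctan2(d[1],d[0]))
plan([(.58,-.15,.30,.95,5),(.6036,-.0131,.22,1.516,5)])
print(manip.observe()["q"])
E
```

```text
[197.44827586 306.10344828] [303 195   7   6  29] [ 0.60458927 -0.01356086  0.155     ]
[198.72413793 332.5862069 ] [330 196   6   6  29] [ 0.59852014 -0.10127437  0.155     ]
hub [ 0.5972851  -0.05900715  0.144     ]
A [ 0.60114071 -0.05901656]
0.04558633332125991 1.495075001102562
0.04233898351320504 -1.6327308585961986
now [ 0.5088 -0.3542  0.277 ] phi 0.4037 F [ 0.5 -0.3  0.1] w 0.085 t 23.0 Rz [-7.e-04  3.e-04 -1.e+00]
end [ 0.6036 -0.0131  0.22  ] 1.5157
[[2.91, -3.2, -0.46, -0.109], [3.25, -2.86, -0.46, -0.109], [3.54, -2.49, -0.46, -0.109], [3.78, -2.09, -0.46, -0.11], [3.99, -1.66, -0.46, -0.109], [2.5, -1.21, 1.6, -0.113], [2.62, -0.92, 1.6, -0.113], [2.71, -0.62, 1.6, -0.113], [2.76, -0.31, 1.6, -0.114], [2.78, 0.01, 1.6, -0.113]]
[ 0.1301723   0.64186723  0.75448873  1.56140358 -0.47062246  1.12843025
 -0.1768145 ]
```

send_rows --plan '[[[2.9,-3.2,-0.5,-0.109],[3.25,-2.85,-0.5,-0.109],[3.55,-2.5,-0.5,-0.109],[3.8,-2.1,-0.5,-0.11],[4,-1.65,-0.5,-0.109],[2.5,-1.2,1.6,-0.113],[2.6,-0.9,1.6,-0.113],[2.7,-0.6,1.6,-0.113],[2.75,-0.3,1.6,-0.114],[2.8,0,1.6,-0.113]]]' --hand 4.6 --force 20

```text
time: 24.25
tcp_pos: [0.6043, -0.0126, 0.2219]
tool_rot: [[0.051, 0.999, 0.0], [0.999, -0.051, -0.0], [-0.0, 0.0, -1.0]]
contact_force: [0.4, 0.1, 0.3]
gripper_width: 0.0458
```

```bash
python3 - <<'E'
from mv import *
plan([(.6045,-.0136,.22,1.503,1)])
T=manip.camera("top");S=manip.camera("side")
plan([(.6045,-.0136,.22,1.503,1)])
def crop(c,r,cl,h,w,s): return cv2.resize(c["img"][r:r+h,cl:cl+w],(w*s,h*s),interpolation=cv2.INTER_CUBIC)
cv2.imwrite("pics/e1.png",np.hstack([crop(T,160,280,80,80,5),crop(S,170,310,80,80,5)]))
E
```

```text
now [ 0.6043 -0.0126  0.2219] phi 1.5193 F [0.4 0.1 0.3] w 0.0458 t 24.25 Rz [ 0.e+00 -1.e-04 -1.e+00]
end [ 0.6045 -0.0136  0.22  ] 1.5033
[[-0.1, 0.02, 0.19, 0.016]]
now [ 0.6035 -0.0086  0.2203] phi 1.5225 F [-0.8  0.5 -1. ] w 0.0464 t 24.35 Rz [-0.0037  0.0031 -1.    ]
end [ 0.6045 -0.0136  0.22  ] 1.5025
[[-0.5, 0.13, 0.03, 0.02]]
```

View pics/e1.png

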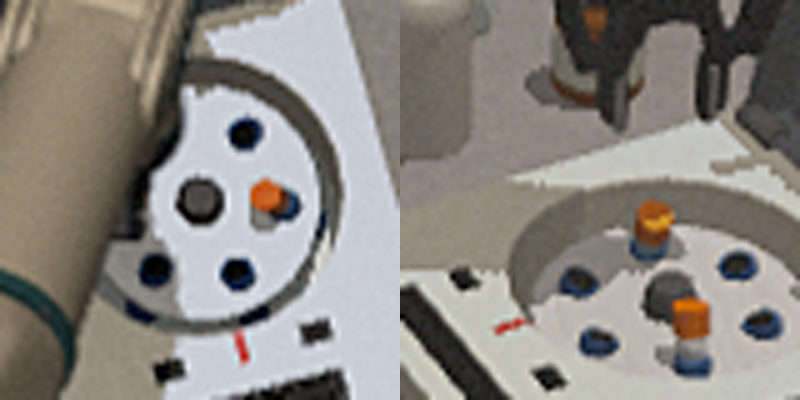

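send_rows --plan '[[[-0.1,0,1,0.016],[0,0,1.5,0],[0,0,1.5,0],[0,0,1.2,0],[0,0,1,0],[0,0,0.7,0],[0,0,0.3,0],[0,0,0.1,0],[0,0,0,0],[0,0,0,0]]]'

```text
time: 25.6
tcp_pos: [0.6044, -0.0143, 0.1497]
tool_rot: [[0.071, 0.997, 0.001], [0.997, -0.071, 0.0], [0.0, 0.001, -1.0]]
contact_force: [-0.1, -0.7, 0.7]
gripper_width: 0.0461
```

```bash
python3 - <<'E'
from mv import *
S=manip.camera("side")
A=np.array([.6011,-.0585]);
wps=[]
for i in range(1,21):
    a=1.503+ (3.39-1.503)*i/20; wps.append((*(A+.046*np.array([np.cos(a),np.sin(a)])),.148,a,1))
plan(wps)
def crop(c,r,cl,h,w,s): return cv2.resize(c["img"][r:r+h,cl:cl+w],(w*s,h*s),interpolation=cv2.INTER_CUBIC)
cv2.imwrite("pics/e2.png",crop(S,170,310,80,80,7))
E
```

```text
now [ 0.6043 -0.0143  0.1497] phi 1.4998 F [ 0.2 -0.  -0.1] w 0.046 t 25.65 Rz [ 5.e-04  1.e-04 -1.e+00]
end [ 0.5565 -0.0698  0.148 ] 3.3898
[[0.15, -0.46, 0.17, -0.098], [-0.02, -0.43, -0.0, -0.094], [-0.02, -0.43, -0.0, -0.094], [-0.02, -0.44, -0.0, -0.095], [-0.02, -0.43, -0.0, -0.094], [-0.02, -0.43, -0.0, -0.094], [-0.02, -0.44, -0.0, -0.095], [-0.02, -0.43, -0.0, -0.094], [-0.02, -0.43, -0.0, -0.094], [-0.02, -0.44, -0.0, -0.095]]
[[-0.02, -0.43, -0.0, -0.094], [-0.02, -0.44, -0.0, -0.094], [-0.03, -0.43, -0.0, -0.095], [-0.02, -0.43, -0.0, -0.094], [-0.02, -0.44, -0.0, -0.094], [-0.02, -0.43, -0.0, -0.095], [-0.02, -0.43, -0.0, -0.094], [-0.02, -0.43, -0.0, -0.094], [-0.02, -0.44, -0.0, -0.095], [-0.02, -0.43, -0.0, -0.094]]
```

View pics/e2.png

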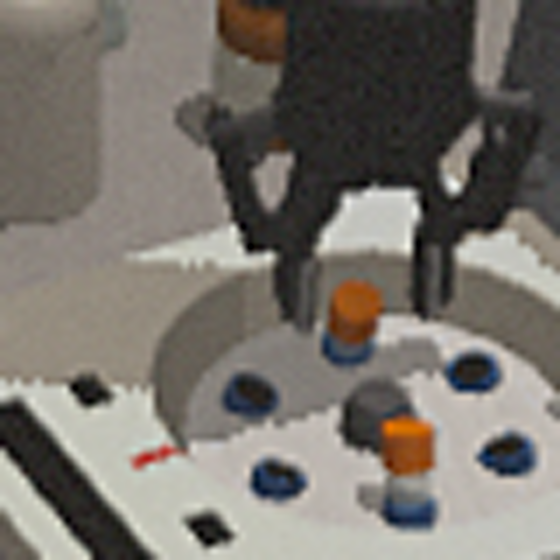

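send_rows --plan '[[[0.1,-0.4,0.2,-0.094],[0,-0.43,0,-0.094],[0,-0.43,0,-0.095],[0,-0.43,0,-0.094],[0,-0.43,0,-0.095],[-0.02,-0.43,0,-0.094],[-0.02,-0.43,0,-0.095],[-0.02,-0.43,0,-0.094],[-0.02,-0.43,0,-0.095],[-0.02,-0.43,0,-0.094]]]' --hand 2.9

```text
time: 26.9
tcp_pos: [0.5664, -0.028, 0.1476]
tool_rot: [[-0.768, 0.64, 0.001], [0.64, 0.768, 0.001], [-0.0, 0.001, -1.0]]
contact_force: [0.4, 0.9, 0.8]
gripper_width: 0.0288
```

```bash
python3 - <<'E'
from mv import *
S=manip.camera("side")
A=np.array([.6011,-.0585]);
st=manip.observe(); d=st["tcp_pos"][:2]-A; a0=np.arctan2(d[1],d[0])%6.283; print(np.hypot(*d),a0)
wps=[]
n=10
for i in range(1,n+1):
    a=a0+ (3.39-a0)*i/n; wps.append((*(A+.046*np.array([np.cos(a),np.sin(a)])),.148,a,1))
plan(wps)
def crop(c,r,cl,h,w,s): return cv2.resize(c["img"][r:r+h,cl:cl+w],(w*s,h*s),interpolation=cv2.INTER_CUBIC)
cv2.imwrite("pics/e3.png",crop(S,170,310,80,80,7))
E
```

```text
0.04604456854404433 2.443515934653927
now [ 0.5658 -0.0289  0.1477] phi 2.4491 F [ 0.1 -0.5  0.5] w 0.0292 t 26.95 Rz [ 0.e+00  1.e-04 -1.e+00]
end [ 0.5565 -0.0698  0.148 ] 3.3901
[[-0.02, -0.43, -0.03, -0.089], [-0.02, -0.44, -0.0, -0.095], [-0.02, -0.43, -0.0, -0.094], [-0.02, -0.44, -0.0, -0.095], [-0.02, -0.43, -0.0, -0.095], [-0.02, -0.44, -0.0, -0.094], [-0.02, -0.44, -0.0, -0.095], [-0.03, -0.43, -0.0, -0.095], [-0.02, -0.43, -0.0, -0.094], [-0.02, -0.44, -0.0, -0.095]]
```

View pics/e3.png

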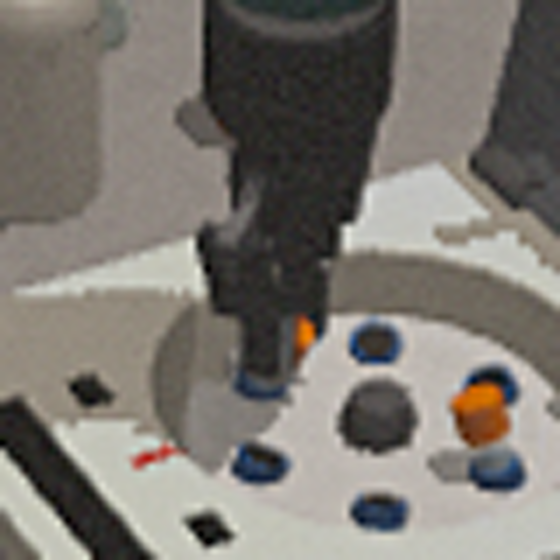

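Rotor is turning with the jaws: the near cap is now at crop (480,412). I'll continue.

send_rows --plan '[[[-0.02,-0.43,0,-0.09],[-0.02,-0.43,0,-0.095],[-0.02,-0.43,0,-0.094],[-0.02,-0.44,0,-0.095],[-0.02,-0.43,0,-0.095],[-0.02,-0.44,0,-0.094],[-0.02,-0.44,0,-0.095],[-0.03,-0.43,0,-0.095],[-0.02,-0.43,0,-0.094],[-0.02,-0.44,0,-0.094]]]'

```text
time: 28.2
tcp_pos: [0.5568, -0.0693, 0.1475]
tool_rot: [[-0.97, -0.242, -0.0], [-0.242, 0.97, 0.0], [0.0, 0.0, -1.0]]
contact_force: [-0.2, 0.8, 0.8]
gripper_width: 0.0286
```

```bash
python3 - <<'E'
from mv import *
A=np.array([.6011,-.0585]);
st=manip.observe(); d=st["tcp_pos"][:2]-A; a0=np.arctan2(d[1],d[0])%6.283; print(np.hypot(*d),a0)
a=3.39
plan([(*(A+.046*np.array([np.cos(a),np.sin(a)])),.148,a,1)])
E
```

```text
0.045604499577946114 3.380448911120873
now [ 0.5568 -0.0693  0.1475] phi -2.8969 F [-0.2  0.8  0.8] w 0.0286 t 28.2 Rz [-1.e-04  1.e-04 -1.e+00]
end [ 0.5565 -0.0698  0.148 ] -2.8929
[[0.04, -0.04, -0.05, -0.004]]
```

send_rows --plan '[[[0,-0.05,0,0],[0,0,0,0],[0,0,0,0],[0,0,0,0],[0,0,0,0],[0,0,0,0],[0,0,0,0],[0,0,0,0],[0,0,0,0],[0,0,0,0]]]' --hand 2 --force 20

```text
time: 29.45
tcp_pos: [0.5569, -0.0701, 0.1476]
tool_rot: [[-0.971, -0.24, -0.0], [-0.24, 0.971, -0.0], [0.0, -0.0, -1.0]]
contact_force: [-1.7, -2.2, 5.0]
gripper_width: 0.021
```

send_rows --plan '[[[0,0,0,0],[0,0,0,0],[0,0,0,0],[0,0,-1,0],[0,0,-2,0],[0,0,-3,0],[0,0,-4,0],[4,0,-4,0],[5,0,-2,0],[5,0,0,0]]]' --hand 4.6

```text
time: 30.7
tcp_pos: [0.4209, -0.104, 0.3096]
tool_rot: [[-0.97, -0.241, 0.005], [-0.241, 0.97, -0.001], [-0.004, -0.002, -1.0]]
contact_force: [0.2, -0.4, -0.1]
gripper_width: 0.046
```

```bash
python3 - <<'E'
from mv import *
T=manip.camera("top");S=manip.camera("side")
def crop(c,r,cl,h,w,s): return cv2.resize(c["img"][r:r+h,cl:cl+w],(w*s,h*s),interpolation=cv2.INTER_CUBIC)
cv2.imwrite("pics/e4.png",np.hstack([crop(T,160,280,80,80,5),crop(S,180,310,80,80,5)]))
cv2.imwrite("pics/e5.png",S["img"])
plan([])
E
```

```text
now [ 0.4158 -0.105   0.3082] phi -2.9021 F [ 0.8 -0.4  0.4] w 0.0462 t 30.8 Rz [-0.003  -0.0015 -1.    ]
end [ 0.4158 -0.105   0.3082] -2.9021
```

View pics/e4.png

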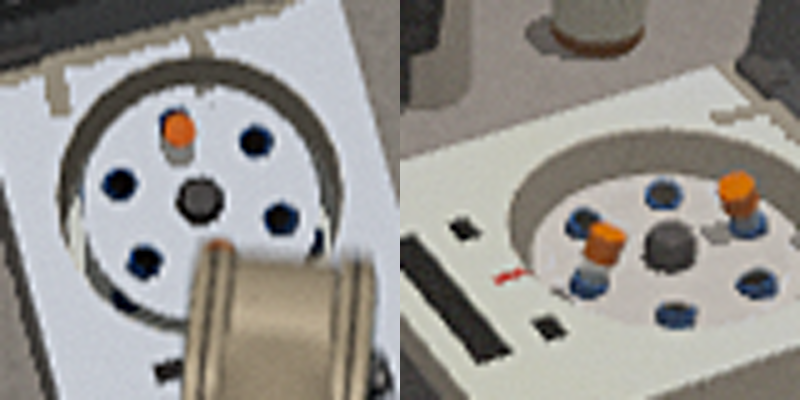

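View pics/e5.png

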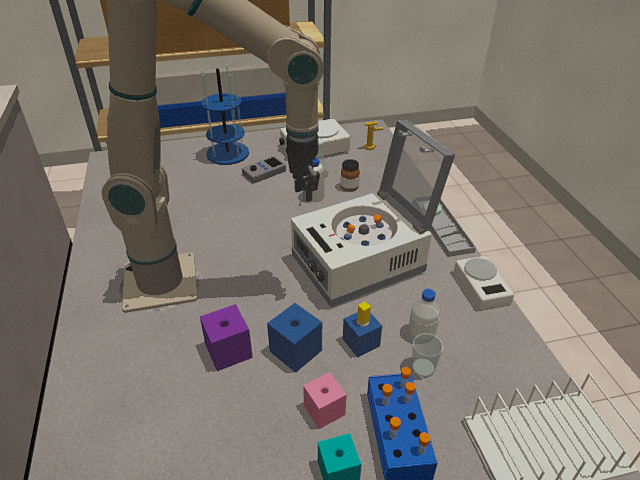

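send_rows --plan '[[[0,4,-1,0],[0,5,0,0],[0,5,0,0],[0,5,0,0],[0,4,0,0],[0,3,0,0],[0,0,0,0],[0,0,0,0],[0,0,0,0],[0,0,0,0]]]'

```text
time: 32.05
tcp_pos: [0.3587, 0.1481, 0.3174]
tool_rot: [[-0.971, -0.239, -0.0], [-0.239, 0.971, -0.0], [0.0, -0.0, -1.0]]
contact_force: [0.8, -0.7, 0.1]
gripper_width: 0.0459
```

```bash
cat > ang.py <<'E'
from mv import *
import sys
T=manip.camera("top");S=manip.camera("side")
th=.2481;A=np.array([.6011,-.0585])
caps={}
for c,n,(r0,r1,c0,c1) in((T,"T",(165,235,285,355)),(S,"S",(200,265,325,405))):
    hsv=cv2.cvtColor(c["img"],cv2.COLOR_BGR2HSV)
    m=((hsv[...,0]<18)&(hsv[...,0]>5)&(hsv[...,1]>150)&(hsv[...,2]>120)).astype(np.uint8)
    M=np.zeros_like(m);M[r0:r1,c0:c1]=m[r0:r1,c0:c1]
    k,l,s,ce=cv2.connectedComponentsWithStats(M)
    P=sorted([ce[i][::-1] for i in range(1,k) if s[i,4]>8],key=lambda p:p[0]); print(n,P); caps[n]=P
    W=[onz(c,p,.155 if n=="T" else .153)[:2] for p in P]
    if len(W)==2:
        d=W[1]-W[0] if n=="T" else None
        # direction from far cap to near-mark cap
        a,b=W; 
        e=np.array([np.cos(th),np.sin(th)])
        if (b-a)@e>0: a,b=b,a
        d=b-a; print(n,"len",np.hypot(*d),"rotor angle est",(np.arctan2(d[1],d[0])-th-np.pi+np.pi)%(2*np.pi)-np.pi, "mid",(a+b)/2)
    hsvm=(((hsv[...,0]<8)|(hsv[...,0]>172))&(hsv[...,1]>120)&(hsv[...,2]>100)).astype(np.uint8)
def crop(c,r,cl,h,w,s): return cv2.resize(c["img"][r:r+h,cl:cl+w],(w*s,h*s),interpolation=cv2.INTER_CUBIC)
cv2.imwrite(sys.argv[1],np.hstack([crop(T,165,285,70,70,8)[:560,:400+0] if 0 else cv2.resize(T["img"][165:245,285:365],(400,400),interpolation=cv2.INTER_CUBIC),cv2.resize(S["img"][195:255,320:380],(400,400),interpolation=cv2.INTER_CUBIC)]))
for k in(0.,):
    for n,c in(("T",T),("S",S)):
        print(n,"mark",proj(c,[*(A-.107*np.array([np.cos(th),np.sin(th)])),.15]),"notch@0",proj(c,[*(A-.078*np.array([np.cos(th),np.sin(th)])),.125]),"axis",proj(c,[*A,.144]))
plan([])
E
python3 ang.py pics/e6.png
```

```text
T [array([185.63333333, 315.36666667]), array([210.59259259, 323.25925926])]
T len 0.08823738494222905 rotor angle est 0.03562601271702537 mid [ 0.60157956 -0.05728942]
S [array([217.27027027, 377.13513514]), array([228.02564103, 350.02564103])]
S len 0.09631997778959292 rotor angle est 0.07868072615045918 mid [ 0.6027226  -0.05273329]
T mark [np.float64(229.22926768584725), np.float64(328.20031530399086)] notch@0 [np.float64(222.07983535505795), np.float64(325.9367841989413)] axis [np.float64(198.87817603827443), np.float64(319.7278965503391)]
S mark [np.float64(235.4176236620804), np.float64(331.14653464118305)] notch@0 [np.float64(239.3150434771349), np.float64(339.8988451489114)] axis [np.float64(226.3199168071995), np.float64(363.63472247228344)]
now [0.3585 0.1483 0.3174] phi -2.8995 F [ 0.4 -0.6 -0.5] w 0.0462 t 32.15 Rz [-1.e-04 -1.e-04 -1.e+00]
end [0.3585 0.1483 0.3174] -2.8995
```

View pics/e6.png

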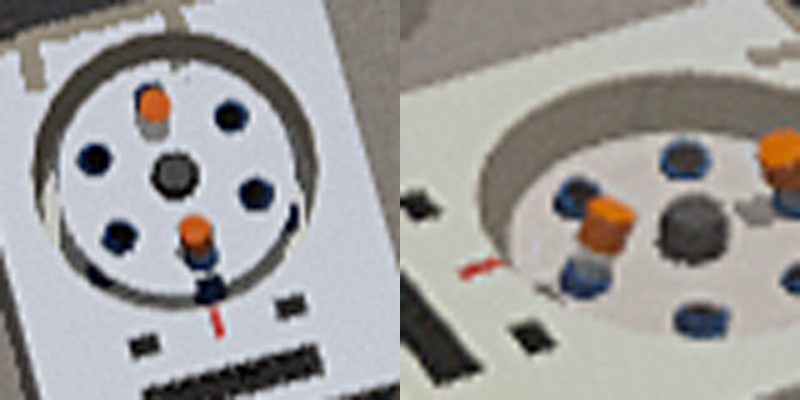

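```bash
python3 - <<'E'
from h import *
from scipy.optimize import least_squares
T=manip.camera("top");S=manip.camera("side")
n,e1=tri(T,(210.59,323.26),S,(228.03,350.03)); f_,e2=tri(T,(185.63,315.37),S,(217.27,377.14))
d=(n-f_)[:2]; print(n,e1,f_,e2,np.arctan2(d[1],d[0])+np.pi*2-np.pi-.2481-0)
# red mark + red/deck direction
for c,nm in((T,"T"),(S,"S")):
    h=cv2.cvtColor(c["img"],cv2.COLOR_BGR2HSV)
    m=(((h[...,0]<5)|(h[...,0]>172))&(h[...,1]>110)&(h[...,2]>90)); M=np.zeros_like(m); sl=(slice(222,238),slice(322,334)) if nm=="T" else (slice(228,242),slice(325,338))
    M[sl]=m[sl]; r,cl=np.nonzero(M); print(nm,len(r),r.mean(),cl.mean(),onz(c,(r.mean(),cl.mean()),.15))
E
```

```text
[ 0.55808614 -0.06941198  0.15402667] 0.0026459060282022686 [ 0.64407377 -0.04526226  0.15928809] 0.002200061810920569 0.025697758997907716
T 8 228.875 327.875 [ 0.4985798 -0.0837239  0.15     ]
S 8 234.75 331.25 [ 0.49841286 -0.08193756  0.15      ]
```

```bash
python3 - <<'E'
from h import *
S=manip.camera("side");T=manip.camera("top")
a=cv2.imread("pics/side0.png");b=cv2.imread("pics/top0.png")
def yel(i,sl):
    h=cv2.cvtColor(i,cv2.COLOR_BGR2HSV);m=(h[...,0]>20)&(h[...,0]<35)&(h[...,1]>150)&(h[...,2]>60);M=np.zeros_like(m);M[sl]=m[sl];r,c=np.nonzero(M);return len(r),r.mean(),c.mean(),r.min(),r.max()
sl=(slice(290,340),slice(340,390));print(yel(a,sl),yel(S["img"],sl))
sl=(slice(215,240),slice(395,420));print(yel(b,sl),yel(T["img"],sl))
cv2.imwrite("pics/f1.png",S["img"]);cv2.imwrite("pics/f2.png",np.hstack([T["img"][90:310,60:330],np.zeros((220,4,3),np.uint8),T["img"][90:310,330:560]]))
d=cv2.absdiff(T["img"],b).max(2);d[:,:]=d
for n,(r,c) in dict(wash=(222,209),amber=(184,201),meter=(268,155),reag=(183,406),beaker=(194,437),rack=(227,482),flask=(212,168)).items(): print(n,d[r-14:r+14,c-14:c+14].mean().round(1),(d[r-14:r+14,c-14:c+14]>50).sum())
E
```

```text
(233, np.float64(312.55364806866953), np.float64(362.91416309012874), np.int64(302), np.int64(324)) (233, np.float64(312.5579399141631), np.float64(363.3476394849785), np.int64(302), np.int64(324))
(58, np.float64(225.5344827586207), np.float64(408.67241379310343), np.int64(221), np.int64(230)) (58, np.float64(225.36206896551724), np.float64(408.67241379310343), np.int64(221), np.int64(230))
wash 3.4 0
amber 3.8 0
meter 3.7 0
reag 3.4 0
beaker 3.4 0
rack 3.5 0
flask 3.4 0
```

View pics/f2.png

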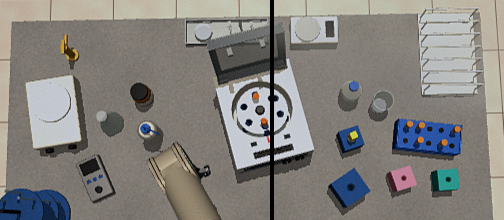

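The pin is back exactly where it started, the lid is open, the bystanders haven't moved, and the robot touches nothing. I'll hand it in.

```bash
python3 -c "
from bench import manip
print(manip.finish_job(), manip.observe()['time'])"
```

```text
the job is handed in; nothing more can be done
the job is handed in; nothing more can be done
```

The job is done and handed in at about 32 s of the 72 s allowed. The lid is open, the pin is back in its stand, and the rotor notch faces the red mark to within about 2°.

- **Release:** I took the pin from the small blue stand and slid its tip along the channel floor at about 5–6 N (17 N at first touch). It dropped into the port about 11 mm to the −y side of the channel's middle. I pressed the latch at about 4 N, and the lid swung fully open by itself.
- **Pin:** The handle's height and outline match the first pictures in both views, to within half a pixel, so it is fully home.
- **Rotor:** I turned it about 107° by the cap on the notch's side.
    - The last pictures put the notch about 0.025–0.035 rad (under 2°) past the mark, with roughly 0.02 rad of uncertainty.
    - A rough estimate from the side camera alone gave 0.08 rad. I trusted it less because it assumes the cap heights, and I left the rotor there.
- **Bystanders:** The wash bottle, reagent bottle, jar, flask, beaker, meter and rack show no change between the first and last top pictures. The arm was clear of everything at hand-in.

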